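# Close and start the bench centrifuge

### The arm

A 6-joint arm with a two-finger parallel gripper is mounted at the origin on the work surface. World frame = base frame: x ahead of the robot, y to its left, z up, the work surface at z = 0. Lengths are in mm, angles in rad, forces in N, time in s.
With the tool pointing down it reaches from about 350 to 875 mm from the base axis. Payload 4.2 kg.
Tool frame: the origin (TCP) lies at the very end of the fingers, on their centre line; the grasp point (between the pads) lies 19 mm behind it; z points along the fingers, y is the line along which they close (so a half turn about z gives the same grasp; the last joint's range is limited). The gripper opens to 85 mm and grips with 20 to 120 N. Pads are 22 mm wide; open, the fingers measure 114 mm over their backs; the gripper's body (76 mm by 85 mm) begins 54 mm behind the grasp point. The pads swing forward as they close: fully open they stand 13 mm farther back than shut.
Start: joints at [1.4, 0.385, 0.008, 0, -1.194, -0.259], TCP at [260.397, 568.148, 231.312] pointing down, gripper open.
Joint ranges: [-3.14, 3.14], [-1.21, 2.06], [-1.07, 1.41], [-3.16, 2.05], [-2.99, -0.16], [-3.1, 3.1]. Speed limits (rad/s): [2.79, 2.79, 3.14, 3.14, 3.14, 3.14].

### API

Orientations are given as a unit quaternion [x, y, z, w].
In Python, from bench import read_state, get_image, camera_model, job_done gives the robot as it stands.
- The arm moves only by the shell command python3 -m handwheel 'ROWS'. ROWS is JSON, a list of rows, each a list of 7 numbers: the shift along the tool's x, y, z in m, then the turn, a rotation vector about the tool's x, y, z in rad, then the gripper's target within -1 to 1 (fully open at 1, half-way at 0, shut at -1). In form: [[dx, dy, dz, wx, wy, wz, jaw], ...]. A call has 1 to 10 rows; each row is the pose to reach, as a shift and turn from the pose commanded when the call began, along the tool's axes at that moment; what a row does not reach only later rows make up. A row lasts 1/8 s, in which the tool goes at most 62.5 mm and 10.7 degrees, less where a joint would pass 70% of its speed; a pose out of reach is approached as far as the arm can. A call with a gripper value outside its range is refused whole. The fingers move at their own pace and stop on an object; the grip force is fixed at half the most. Time passes only in rows, so rows that repeat a pose let the fingers close. It gives the time, the measured TCP pose, the force, the opening and the grip force at its end, in the units of the state.
- read_state(): the state, without advancing time (a new reading comes with each control period).
- get_image(name): name is "scene" or "side" or "wrist"; returns (picture, depth): 400x640x3 uint8, blue, green, red; 400x640 float32, mm along the optical axis (not along the pixel's ray), 0 where there is no reading.
- camera_model(name): a dict with "K" (3x3 intrinsics, pixels), "rvec" (rotation vector, rad) and "tvec" (3), from world to camera coordinates, as OpenCV has them; the wrist camera has in their place "hand_eye" (4x4, takes a point from camera to tool coordinates, whose origin is the TCP and whose axes are the flange's). Camera axes: x right, y down, z forward; pixel columns grow to the right and rows downward; lengths in mm; the calibration is good to about 2 mm. A picture is of the moment at which its call begins: read the wrist's pose just before it. camera_model takes no time and is no camera call.
- job_done(): hands the job in; it is judged then, once.
The state is a dict: "clock": time; "joints": joint angles; "joint_vel": joint speeds; "joint_efforts": joint torques, N m; "position": TCP position; "ee_rot": TCP orientation; "contact_force": force on the tool from outside, world axes, zero at the start; "wrist_torque": the same for the moment, N m; "gripper_width": finger opening in mm; "grasp_force": force on a finger pad.
Only numpy, scipy, OpenCV 4.12 (cv2) and the standard library are available. Lean on these libraries where they do the work, as an engineer would, in place of code of your own. Each camera call takes 0.05 s, during which the arm holds its last target. There are 200 camera calls.

### The job

The two tubes in the bench centrifuge are balanced and ready to spin: swing its lid down under control and press the tab gently until the latch clicks and the lid is fully shut, and only then switch the machine on by pushing the marked end of its red rocker switch with a fingertip until it snaps over. Press no harder than these light plastic parts need, leave the speed knob as it is set, and do not disturb anything else on the bench.

Things in the scene. Friction and masses are not known exactly. Their poses are not given: they have to be found in the camera images.
- centrifuge: White bench centrifuge, 290 mm deep, 170 wide, 135 high. Its place on the bench, origin on the bench top below the rotor axis; x from front (console) to back (hinge), y to its left, z up. It stands firm on screwed-out levelling feet: everything on it is 0 to 10 mm (not measured) HIGHER than the heights and points given here. Light plastic: a push over 18 N anywhere on it is too rough.
- lid_hinge (a point): Middle of the lid's hinge axis (along y; x 82, z 106 mm of the centrifuge, whose axes it has), without the 0-10 mm of the feet. Lid: clear dome 148 mm across centred 82 mm from the axis; at its free end a flat grey press tab 34 mm wide, 154 to 190 mm from the axis. Shut, the tab's outer (top) face is level, 2 mm above the axis, and the dome rises from there to 27 mm.
- lid (a joint): Lid angle, rad (read to about 0.01): 0 shut, up to 1.15 open, tab end up. The stiff hinge stays where left; moving it takes 1 to 2 N at the tab. In the last 7 mm at the tab a sprung roller catch resists, 8 to 11 N at the tab; then the force fades, it clicks some 2 mm before shut and pulls the lid home onto a hard stop. Pressing stiffly on past the stop soon exceeds 18 N.
- switch_pivot (a point): Pivot of the red rocker switch (x -140, y 40, z 51 mm of the centrifuge, whose axes it has), without the 0-10 mm of the feet. It sits in the console, which falls towards the front at 0.26 rad (normal (-0.257, 0, 0.966)). Rocker 20 mm down the slope, 28 mm along y; two flat 14 mm faces in a shallow V, bottom line 2 mm out from the pivot, 3 mm above the black bezel. ON end: +y, white bars.
- switch (a joint): Rocker angle, rad (read to about 0.01): 0 off, 0.40 on. Off: the -y face lies along the console, the ON (+y) face slopes up, its end 5.4 mm above the V line and 13 mm out. On: the ON face lies along the console. Over-centre spring: a push at its end takes 5 to 10 N, fading as it goes; let go early it falls back; it snaps over at 0.32, 1 mm before the hard stop.
- speed_knob (a joint): Angle of the black speed knob on the console (32 mm across, 14 mm high, 88 mm to the right of the rocker), rad from where it is set now (0). It turns easily (0.02 N m) and is to stay as set.
- tube_rack: Bystander: black rack with 50 small holes and a few capped tubes, 90 x 200 mm, 62 mm high over the caps; origin at the centre of its underside.
- cap: Bystander: loose yellow tube cap, 18 mm across, 14 mm high; origin at the centre of its underside.
- tip_box: Bystander: blue pipette-tip box with clear top, 85 x 120 x 67 mm; origin at the centre of its underside.
- beaker: Bystander: glass beaker, 68 mm across, 85 mm high; origin at the centre of its underside.
- amber_bottle: Bystander: amber bottle, 56 mm across, 120 mm high; origin at the centre of its underside.
- timer: Bystander: white bench timer, 62 x 62 x 22 mm; origin at the centre of its underside.

How it is judged:
By the outcome, as a careful person would: the job done as asked, in the order asked, and still so for the second after the job is handed in, with the robot touching nothing.
It also fails if it takes over 51 s, if anything falls off the work surface, if the arm or the gripper's body presses on something with over 40 N, if the wrist force passes 120 N, or if a joint passes its speed limit or range.

## Working session

There is one attempt and no reset: what is moved stays moved. The work goes in short steps, Python scripts to look and compute and a shell command to move; the robot and the scene stay as the last step left them, time stands still between calls to the robot, and variables do not carry over. Pictures are saved under pics/ and viewed, at most 10 in all, crops included, and the job is handed in when it is done.

```bash
mkdir -p pics; ls
cat > h.py <<'E'
import numpy as np,cv2
from bench import *
from scipy.spatial.transform import Rotation as R
def cam(n,st=None):
    m=camera_model(n);K=np.array(m["K"],float)
    if n=="wrist":
        T=np.eye(4);T[:3,:3]=R.from_quat(st["ee_rot"]).as_matrix();T[:3,3]=st["position"]
        W=T@np.array(m["hand_eye"]);return K,W
    Rm=cv2.Rodrigues(np.array(m["rvec"],float))[0];W=np.eye(4);W[:3,:3]=Rm.T;W[:3,3]=-Rm.T@np.array(m["tvec"],float).ravel();return K,W
def pts(d,K,W):
    v,u=np.mgrid[:d.shape[0],:d.shape[1]]
    p=np.stack([(u-K[0,2])/K[0,0]*d,(v-K[1,2])/K[1,1]*d,d],-1)
    return p@W[:3,:3].T+W[:3,3]
E
python3 - <<'E'
from h import *
s=read_state();print(s)
for n in("scene","side"):
    im,d=get_image(n);cv2.imwrite(f"pics/{n}0.png",im);np.save(f"{n}0.npy",d)
    K,W=cam(n);print(n,W.round(2).tolist(),K.tolist())
E
```

```text
pics
{'clock': 0.0, 'joints': array([ 1.39962320e+00,  3.85580762e-01,  6.61757851e-03, -5.07675991e-04,
       -1.19399430e+00, -2.58612565e-01]), 'joint_vel': array([-0.00069309,  0.00187848, -0.00091632, -0.00146422,  0.00114679,
        0.00184445]), 'joint_efforts': array([ 1.12897674e-04, -3.92289555e+01,  1.88406211e+01,  4.18622062e+00,
       -4.53539193e-03, -4.60376484e-06]), 'position': array([260.15207569, 567.63853541, 230.20245567]), 'ee_rot': array([ 9.76978677e-01, -2.13334108e-01, -1.88476244e-04,  1.08985675e-03]), 'contact_force': array([-0.55859019,  0.42076047, -0.61156928]), 'wrist_torque': array([-0.02246334,  0.00612534, -0.01990811]), 'grasp_force': 0.0, 'gripper_width': 85.56340157448203}
scene [[0.17, 0.58, -0.8, 1532.34], [0.99, -0.08, 0.14, -183.4], [0.02, -0.81, -0.59, 815.97], [0.0, 0.0, 0.0, 1.0]] [[453.9835374112214, 0.0, 319.6517508638358], [0.0, 453.9835374112214, 195.07747365688758], [0.0, 0.0, 1.0]]
side [[0.96, -0.2, 0.21, 246.97], [-0.29, -0.68, 0.67, -952.85], [0.01, -0.7, -0.71, 1117.64], [0.0, 0.0, 0.0, 1.0]] [[512.9455772756334, 0.0, 323.20570210428986], [0.0, 512.9455772756334, 200.11959205201276], [0.0, 0.0, 1.0]]
```

View pics/scene0.png

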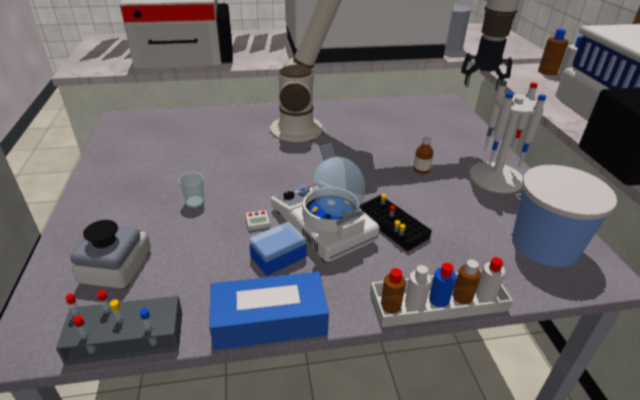

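View pics/side0.png

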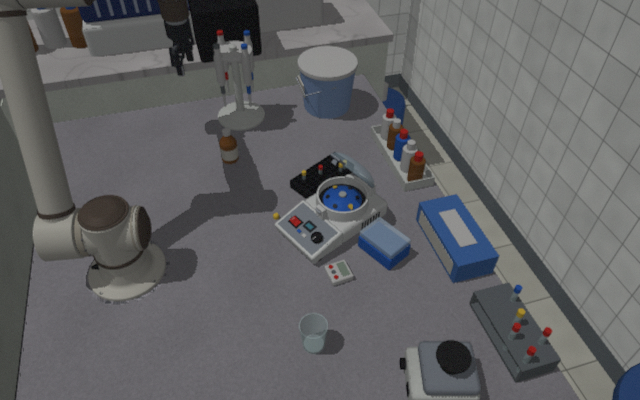

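The scene view shows the centrifuge at about (325,210) with its lid open. In the side view, the red rocker is at about (295,222), the black knob at (317,238), the blue rotor at (343,197) and the open lid at (355,168). The yellow cap is at (277,215), close to the switch.

```bash
cat > m.py <<'E'
from h import *
im=cv2.imread("pics/side0.png");d=np.load("side0.npy");K,W=cam("side");P=pts(d,K,W)
hsv=cv2.cvtColor(im,cv2.COLOR_BGR2HSV).astype(int)
def rep(name,mask,box):
    m=np.zeros(mask.shape,bool);x0,y0,x1,y1=box;m[y0:y1,x0:x1]=mask[y0:y1,x0:x1];m&=d>0
    n,l,st,c=cv2.connectedComponentsWithStats(m.astype(np.uint8))
    if n<2:print(name,"none");return
    for i in np.argsort(-st[1:,4])[:2]+1:print(name,st[i],c[i].round(1),np.median(P[l==i],0).round(1))
red=((hsv[...,0]<10)|(hsv[...,0]>170))&(hsv[...,1]>140)&(hsv[...,2]>70)
rep("red",red,(280,210,315,235))
rep("black",hsv[...,2]<60,(300,222,335,250))
rep("blue",(abs(hsv[...,0]-112)<12)&(hsv[...,1]>150),(310,175,372,220))
rep("yellow",(abs(hsv[...,0]-22)<8)&(hsv[...,1]>120),(265,205,290,225))
E
python3 m.py
python3 - <<'E'
from h import *
im=cv2.imread("pics/side0.png");c=im[130:280,250:450];cv2.imwrite("pics/side0c.png",cv2.resize(c,None,fx=4,fy=4,interpolation=cv2.INTER_CUBIC))
E
```

```text
red [289 216  12  11  67] [295.  221.1] [464.9  -8.7  54.1]
black [311 232  12  12  98] [316.9 237.1] [504.4 -90.9  64.6]
black [304 222  12  10  33] [310.1 226.9] [501.2 -43.6  55.6]
blue [322 185  40  26 647] [341.6 198.2] [602.3   4.3  89.9]
yellow [273 213   6   6  29] [275.6 215.6] [424.3  68.5   9.2]
```

View pics/side0c.png

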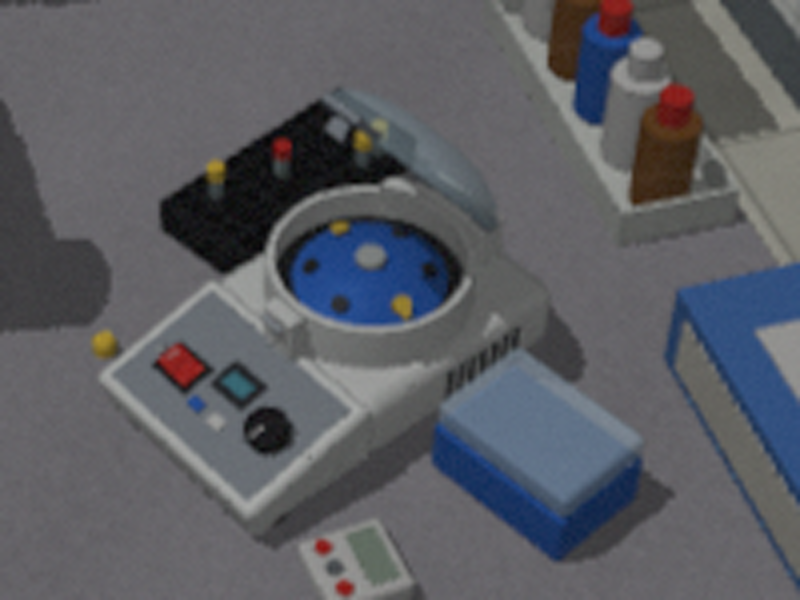

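The zoom shows the rocker at about (180,367), the knob at (267,430), the rotor hub at (370,257) and a small light grey tab at about (338,128). The lid leans forward from its hinge at the back right. Next I'll work out the frame and take a closer look with the wrist camera.

```bash
cat >> h.py <<'E'
def quat_for(xdir_yaw,tilt=0):
    # tool x along yaw, z down; tilt: rotate about tool y
    c,s=np.cos(xdir_yaw),np.sin(xdir_yaw)
    return R.from_matrix(np.array([[c,s,0],[s,-c,0],[0,0,-1]]).astype(float))*R.from_euler('y',tilt)
def delta(p,rot,st=None):
    st=st or read_state();r0=R.from_quat(st["ee_rot"])
    print("d mm",(r0.inv().apply(np.array(p)-st["position"])).round(1),"rv",(r0.inv()*rot).as_rotvec().round(3))
E
python3 - <<'E'
from h import *
print(np.array(camera_model("wrist")["hand_eye"]).round(2).tolist(),camera_model("wrist")["K"])
d=np.load("side0.npy");K,W=cam("side");P=pts(d,K,W)
for n,u,v in [("hub",342.5,194.2),("tabgrey",334.5,162)]:
    print(n,np.nanmedian(P[int(v)-1:int(v)+2,int(u)-1:int(u)+2].reshape(-1,3),0).round(1))
# predicted tab pos
th=.448;xc=np.array([np.cos(th),np.sin(th),0]);yc=np.array([-np.sin(th),np.cos(th),0]);O=np.array([465,-9,0])+140*xc-40*yc
print("O",O.round(1))
Rw=W[:3,:3].T
for a in (.7,.85,1,1.15):
    for r in (172,):
        p=O+xc*(82-r*np.cos(a))+np.array([0,0,111+r*np.sin(a)]);q=K@(Rw@(p-W[:3,3]));print(a,p.round(0),(q[:2]/q[2]).round(1))
delta(O-60*xc+np.array([0,0,430]),quat_for(th))
E
```

```text
[[-0.0, -0.96, -0.26, 67.0], [1.0, -0.0, -0.0, 1.16], [0.0, -0.26, 0.96, -142.91], [0.0, 0.0, 0.0, 1.0]] [[326.75697197   0.         316.42560224]
 [  0.         326.75697197 201.46332023]
 [  0.           0.           1.        ]]
hub [608.   10.9 103.4]
tabgrey [575.4  -2.4 241.8]
O [608.5  15.6   0. ]
0.7 [564.  -6. 222.] [329.8 169.3]
0.85 [580.   2. 240.] [335.  160.9]
1 [599.  11. 256.] [340.9 152.9]
1.15 [619.  21. 268.] [347.3 145.5]
d mm [ 508.4  403.2 -198.8] rv [ 0.002  0.001 -0.878]
```

Run:
```python
from h import *
th=.448;xc=np.array([np.cos(th),np.sin(th),0]);O=np.array([608.5,15.6,0])
delta(O-110*xc+np.array([0,0,350]),quat_for(th-np.pi))
```

```text
d mm [ 476.5  441.6 -118.7] rv [ 1.000e-03 -2.000e-03  2.264e+00]
```

```bash
python3 -m handwheel '[[0.05,0.045,-0.06,0,0,0.18,1],[0.10,0.09,-0.119,0,0,0.36,1],[0.14,0.13,-0.119,0,0,0.54,1],[0.18,0.17,-0.119,0,0,0.72,1],[0.22,0.21,-0.119,0,0,0.90,1],[0.26,0.25,-0.119,0,0,1.08,1],[0.30,0.29,-0.119,0,0,1.26,1],[0.34,0.33,-0.119,0,0,1.44,1],[0.38,0.37,-0.119,0,0,1.62,1],[0.42,0.41,-0.119,0,0,1.80,1]]'
python3 - <<'E'
from h import *
th=.448;xc=np.array([np.cos(th),np.sin(th),0]);O=np.array([608.5,15.6,0])
delta(O-110*xc+np.array([0,0,350]),quat_for(th-np.pi));print(read_state()["joints"])
E
```

```text
clock: 1.35
position: [471.4, 18.4, 350.2]
ee_rot: [-0.438, 0.899, 0.0, 0.0]
contact_force: [1.5, 1.0, -1.1]
gripper_width: 85.4
grasp_force: 0.0
d mm [ 16.3 -61.    0.2] rv [0.    0.    0.458]
[ 3.84446443e-01  5.16448559e-02 -1.31463528e-01 -2.54894746e-04
 -1.38759533e+00 -1.04917818e+00]
```

```bash
python3 -m handwheel '[[0.008,-0.03,0,0,0,0.16,1],[0.016,-0.061,0,0,0,0.32,1],[0.016,-0.061,0,0,0,0.458,1],[0.016,-0.061,0,0,0,0.458,1]]'
python3 - <<'E'
from h import *
s=read_state();im,d=get_image("wrist");cv2.imwrite("pics/w1.png",im);np.savez("w1.npz",d=d,p=s["position"],q=s["ee_rot"])
E
```

```text
clock: 1.85
position: [509.6, -29.9, 349.6]
ee_rot: [-0.225, 0.974, 0.0, -0.001]
contact_force: [-0.0, -0.3, -0.7]
gripper_width: 85.7
grasp_force: 0.0
```

View pics/w1.png

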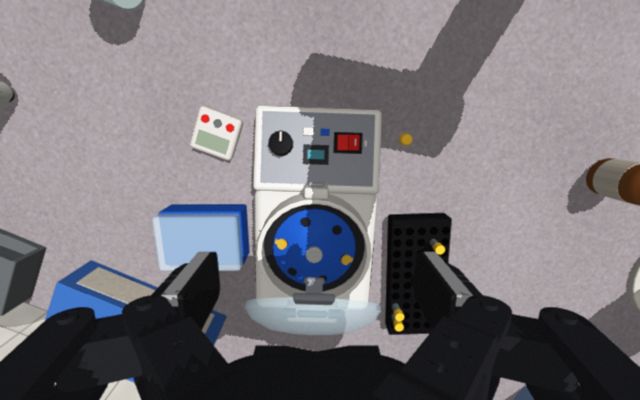

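The wrist view shows the rocker at (348,142) with its white ON mark towards the cap, the knob at (281,143) and the hub at (314,254). The grey tab is at (314,296), and the front latch at (316,191).

```bash
cat > m2.py <<'E'
from h import *
z=np.load("w1.npz");d=z["d"];st=dict(position=z["p"],ee_rot=z["q"]);K,W=cam("wrist",st);P=pts(d,K,W)
im=cv2.imread("pics/w1.png");hsv=cv2.cvtColor(im,cv2.COLOR_BGR2HSV).astype(int)
def rep(name,mask,box,k=1):
    m=np.zeros(mask.shape,bool);x0,y0,x1,y1=box;m[y0:y1,x0:x1]=mask[y0:y1,x0:x1];m&=d>0
    n,l,s,c=cv2.connectedComponentsWithStats(m.astype(np.uint8))
    i=1+np.argmax(s[1:,4]);p=P[l==i];ray=W[:3,:3]@np.linalg.inv(K)@np.r_[c[i],1]
    zz=np.median(p[:,2]);X=W[:3,3]+ray*(zz-W[2,3])/ray[2];print(name,s[i],c[i].round(1),"med",np.median(p,0).round(1),"ray",X.round(1),"z",np.percentile(p[:,2],[5,95]).round(1));return X,p
red=((hsv[...,0]<10)|(hsv[...,0]>170))&(hsv[...,1]>140)&(hsv[...,2]>60)
r,_=rep("red",red,(325,125,370,160))
k,_=rep("knob",hsv[...,2]<60,(262,125,300,162))
b,_=rep("rotor",(abs(hsv[...,0]-112)<14)&(hsv[...,1]>120),(255,195,370,300))
h,_=rep("hub",(hsv[...,1]<60)&(hsv[...,2]>80),(303,243,326,266))
t,_=rep("tab",(hsv[...,1]<70)&(hsv[...,2]<140)&(hsv[...,2]>60),(290,287,340,304))
# console plane: grey face
q=P[112:185,262:375].reshape(-1,3);c=q[(q[:,2]>20)]
v=r-k;th=np.arctan2(v[1],v[0])-np.pi/2;print("yaw from knob",th,"sep",np.hypot(*v[:2]))
for th in (th,.448):
    xc=np.array([np.cos(th),np.sin(th),0]);yc=np.array([-np.sin(th),np.cos(th),0])
    print("O from rocker",(r+140*xc-40*yc).round(1),"red pix yaw")
    # plane in (x_c)
    L=np.stack([(c-r)@xc,(c-r)@yc,c[:,2]],1)
    A=np.c_[L[:,:2],np.ones(len(L))];w=np.ones(len(L),bool)
    for _ in range(6):
        co=np.linalg.lstsq(A[w],L[w,2],rcond=None)[0];w=abs(A@co-L[:,2])<2.5
    print("console z at rocker",co.round(3),w.mean())
# side edges of the housing at front: box
e=P[300:301]
print("tab pts",P[292:300:2,315].round(1).tolist())
for rr in (120,150,180):
    row=P[rr];ok=np.where(row[200:420,2]>30)[0]+200;print(rr,ok.min(),ok.max(),row[ok.min()+1].round(1),row[ok.max()-1].round(1))
E
python3 m2.py
```

```text
red [337 134  23  17 364] [347.6 141.9] med [465.4  -7.   57.2] ray [465.4  -7.   57.2] z [50.9 61.9]
knob [269 132  23  24 396] [280.2 143.9] med [505.4 -84.2  69. ] ray [505.1 -84.9  69. ] z [65.5 72.2]
rotor [ 272  208   84   77 4317] [313.9 245.1] med [599.8   8.9  92.6] ray [602.7  10.6  92.6] z [82.3 98.8]
hub [306 247  16  16 200] [313.7 254.2] med [609.   13.6 105.8] ray [609.   13.5 105.8] z [104.4 107.2]
tab [290 287  50  17 712] [314.1 295.1] med [582.6   4.8 254.3] ray [580.4   1.4 254.3] z [ 79.5 261.4]
yaw from knob 0.4710073947912763 sep 87.49557241166254
O from rocker [608.3  20.9  57.2] red pix yaw
console z at rocker [ 2.6700e-01 -1.4000e-02  5.2954e+01] 0.8774396896593526
O from rocker [608.9  17.6  57.2] red pix yaw
console z at rocker [ 2.6700e-01 -8.0000e-03  5.2954e+01] 0.8774396896593526
tab pts [[580.4, 2.1, 249.0], [577.1, 0.6, 258.0], [578.1, 1.1, 259.3], [578.5, 1.3, 261.4]]
120 255 381 [ 493.8 -128.5   43.4] [421.2  20.4  42.3]
150 254 380 [ 529.1 -112.7   54.1] [456.6  36.4  51.9]
180 253 379 [564.4 -97.   64.3] [492.   52.1  62.9]
```

```bash
cat >> h.py <<'E'
th=.42;xc=np.array([np.cos(th),np.sin(th),0]);yc=np.array([-np.sin(th),np.cos(th),0]);O=np.array([609.,13.5,0]);F=3.
def cpos(p): p=np.array(p)-O;return np.array([p@xc,p@yc,p[2]]).round(1)
def c2w(x,y,z): return O+x*xc+y*yc+np.array([0,0,z])
E
python3 - <<'E'
from h import *
print(cpos(read_state()["position"]));Q=quat_for(th-np.pi)
delta(c2w(12,0,345),Q)
for a in np.r_[.95,.9:-.01:-.1]:
    s=182;print(round(a,2),round(82-s*np.cos(a)+2*np.sin(a)+11,1),round(106+F+s*np.sin(a)+2*np.cos(a),1))
E
```

```text
[-108.4    1.2  349.9]
d mm [-120.3   -5.5    4.8] rv [ 0.    -0.001  0.036]
0.95 -11.2 258.2
0.9 -18.6 252.8
0.8 -32.4 241.0
0.7 -44.9 227.8
0.6 -56.1 213.4
0.5 -65.8 198.0
0.4 -73.9 181.7
0.3 -80.3 164.7
0.2 -85.0 147.1
0.1 -87.9 129.2
0.0 -89.0 111.0
```

```bash
python3 -m handwheel '[[-0.04,-0.002,0,0,0,0.036,-1],[-0.08,-0.004,0,0,0,0.036,-1],[-0.12,-0.006,0.005,0,0,0.036,-1],[-0.12,-0.006,0.005,0,0,0.036,-1],[-0.12,-0.006,0.025,0,0,0.036,-1],[-0.12,-0.006,0.055,0,0,0.036,-1],[-0.12,-0.006,0.08,0,0,0.036,-1],[-0.12,-0.006,0.08,0,0,0.036,-1]]'
python3 - <<'E'
from h import *
s=read_state();print(cpos(s["position"]));delta(c2w(-11,0,258),quat_for(th-np.pi))
im,d=get_image("side");K,W=cam("side");c=im[120:245,265:415];cv2.imwrite("pics/s2.png",cv2.resize(c,None,fx=5,fy=4.8,interpolation=cv2.INTER_CUBIC))
E
```

```text
clock: 2.9
position: [618.5, 17.5, 268.9]
ee_rot: [-0.208, 0.978, 0.0, -0.002]
contact_force: [0.2, 0.6, 0.7]
gripper_width: 0.4
grasp_force: 0.0
[ 1.030e+01 -2.000e-01  2.689e+02]
d mm [21.2  0.2 10.9] rv [ 0.001 -0.004 -0.001]
```

View pics/s2.png

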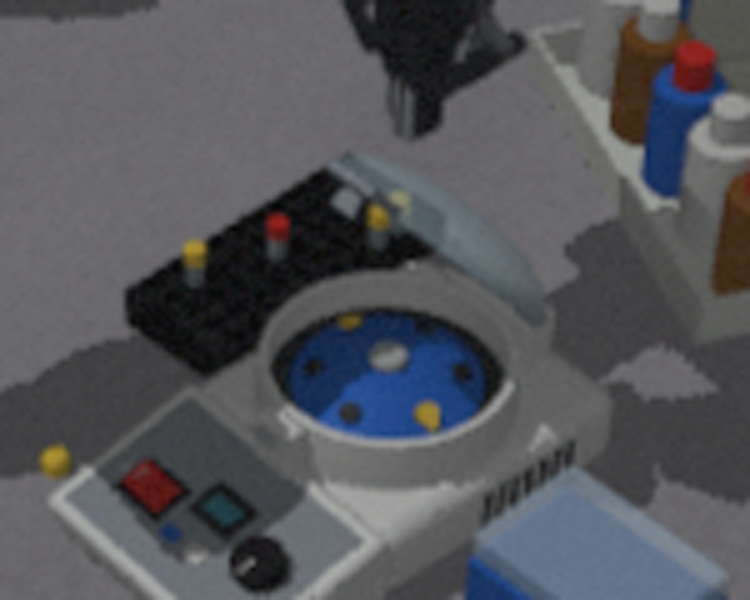

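The closed fingertip is above and just behind the tab, at about (410,135) in the crop, and clear of the lid. I'll follow the lid's arc down slowly.

```bash
python3 -m handwheel '[[0.0215,0,0.0107,0,0,0,-1],[0.025,0,0.0134,0,0,0,-1],[0.0289,0,0.0161,0,0,0,-1],[0.0324,0,0.019,0,0,0,-1],[0.0359,0,0.022,0,0,0,-1],[0.0393,0,0.0249,0,0,0,-1],[0.0427,0,0.0279,0,0,0,-1],[0.0459,0,0.0311,0,0,0,-1],[0.049,0,0.0344,0,0,0,-1],[0.0521,0,0.0377,0,0,0,-1]]'; python3 -c "
from h import *
print(cpos(read_state()['position']))"
```

```text
clock: 4.2
position: [572.4, -3.6, 232.3]
ee_rot: [-0.207, 0.978, 0.0, -0.0]
contact_force: [-0.0, 0.3, 0.7]
gripper_width: 0.1
grasp_force: 0.3
[-40.4  -0.7 232.3]
```

```bash
python3 -m handwheel '[[0.0045,0,0.0053,0,0,0,-1],[0.0088,0,0.0104,0,0,0,-1],[0.0142,0,0.0177,0,0,0,-1],[0.0193,0,0.0253,0,0,0,-1],[0.0239,0,0.0331,0,0,0,-1]]'
python3 - <<'E'
from h import *
print(cpos(read_state()['position']))
im,d=get_image("side");K,W=cam("side");c=im[120:245,265:415];cv2.imwrite("pics/s3.png",cv2.resize(c,None,fx=5,fy=4.8,interpolation=cv2.INTER_CUBIC))
E
```

```text
clock: 4.82
position: [550.3, -13.4, 198.9]
ee_rot: [-0.207, 0.978, 0.0, -0.0]
contact_force: [0.3, 0.7, 0.7]
gripper_width: 0.1
grasp_force: 0.2
[-64.5  -0.6 198.9]
```

View pics/s3.png

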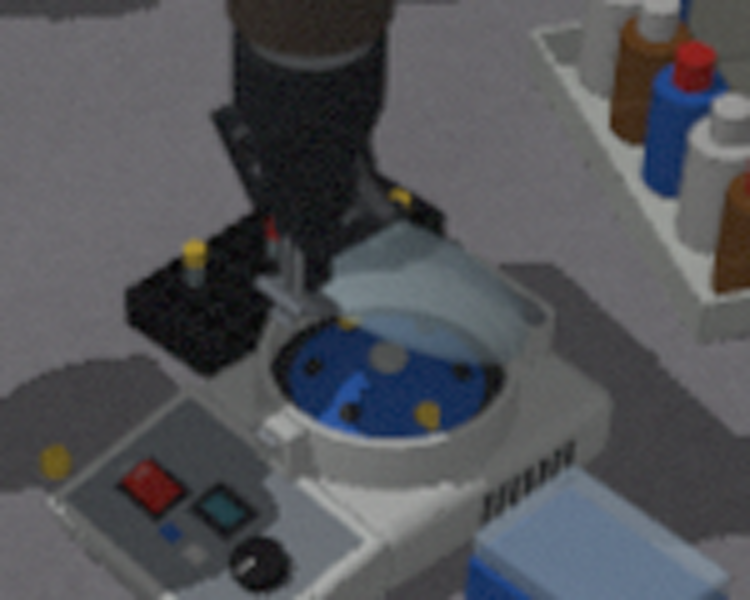

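The tip is riding on the tab at about (300,295) in the crop and the lid is partly closed.

```bash
python3 -m handwheel '[[0.0042,0,0.008,0,0,0,-1],[0.0081,0,0.0163,0,0,0,-1],[0.0115,0,0.0247,0,0,0,-1],[0.0145,0,0.0333,0,0,0,-1],[0.017,0,0.0421,0,0,0,-1],[0.0192,0,0.0509,0,0,0,-1],[0.0209,0,0.0598,0,0,0,-1],[0.0216,0,0.0650,0,0,0,-1],[0.0220,0,0.0685,0,0,0,-1],[0.0220,0,0.0685,0,0,0,-1]]'; python3 -c "
from h import *
print(cpos(read_state()['position']))"
```

```text
clock: 6.12
position: [530.7, -22.1, 130.8]
ee_rot: [-0.207, 0.978, -0.0, -0.0]
contact_force: [0.1, 0.1, 0.9]
gripper_width: 0.1
grasp_force: 0.0
[-86.   -0.6 130.8]
```

```bash
python3 -m handwheel '[[0.0004,0,0.0025,0,0,0,-1],[0.0006,0,0.005,0,0,0,-1],[0.0008,0,0.0075,0,0,0,-1],[0.0008,0,0.0075,0,0,0,-1]]'
```

```text
clock: 6.62
position: [529.8, -22.5, 123.2]
ee_rot: [-0.207, 0.978, 0.0, -0.0]
contact_force: [-0.2, -0.8, -1.0]
gripper_width: 0.0
grasp_force: 0.0
```

```bash
python3 -m handwheel '[[0.0001,0,0.0015,0,0,0,-1],[0.0002,0,0.003,0,0,0,-1],[0.0002,0,0.003,0,0,0,-1]]'
```

```text
clock: 7.0
position: [529.7, -22.5, 120.4]
ee_rot: [-0.207, 0.978, 0.0, -0.0]
contact_force: [0.6, 0.1, 0.8]
gripper_width: 0.1
grasp_force: 0.0
```

```bash
python3 -m handwheel '[[0,0,0.0015,0,0,0,-1],[0,0,0.0015,0,0,0,-1]]'
```

```text
clock: 7.25
position: [529.8, -22.5, 119.0]
ee_rot: [-0.207, 0.978, -0.0, -0.0]
contact_force: [-0.5, -0.0, -0.1]
gripper_width: 0.1
grasp_force: 0.2
```

```bash
python3 -m handwheel '[[0,0,0.001,0,0,0,-1],[0,0,0.001,0,0,0,-1]]'
```

```text
clock: 7.5
position: [529.8, -22.6, 118.4]
ee_rot: [-0.207, 0.978, -0.0, 0.0]
contact_force: [-1.6, -0.2, 4.8]
gripper_width: 0.0
grasp_force: 2.2
```

```bash
python3 -m handwheel '[[0,0,0.001,0,0,0,-1],[0,0,0.001,0,0,0,-1]]'
```

```text
clock: 7.75
position: [529.8, -22.6, 117.8]
ee_rot: [-0.208, 0.978, -0.0, 0.0]
contact_force: [-2.4, -0.2, 6.7]
gripper_width: 0.2
grasp_force: 3.3
```

```bash
python3 -m handwheel '[[0,0,0.001,0,0,0,-1],[0,0,0.001,0,0,0,-1]]'
```

```text
clock: 8.0
position: [529.8, -22.6, 117.1]
ee_rot: [-0.208, 0.978, -0.0, 0.0]
contact_force: [-2.5, -0.1, 8.7]
gripper_width: -0.3
grasp_force: 4.1
```

```bash
python3 -m handwheel '[[0,0,0.001,0,0,0,-1],[0,0,0.001,0,0,0,-1]]'
```

```text
clock: 8.25
position: [529.7, -22.6, 116.1]
ee_rot: [-0.208, 0.978, -0.0, 0.0]
contact_force: [-2.6, 0.5, 8.0]
gripper_width: -0.0
grasp_force: 4.1
```

```bash
python3 -m handwheel '[[0,0,0.001,0,0,0,-1],[0,0,0.001,0,0,0,-1]]'
```

```text
clock: 8.5
position: [529.6, -22.7, 114.6]
ee_rot: [-0.207, 0.978, -0.0, -0.0]
contact_force: [-1.8, -0.4, 4.7]
gripper_width: -0.0
grasp_force: 2.6
```

```bash
python3 -m handwheel '[[0,0,0.001,0,0,0,-1],[0,0,0.001,0,0,0,-1]]'
```

```text
clock: 8.75
position: [529.8, -22.5, 112.6]
ee_rot: [-0.207, 0.978, 0.0, 0.0]
contact_force: [-0.7, 0.1, -0.1]
gripper_width: 0.1
grasp_force: 0.0
```

The force peaked near 9 N, faded and dropped to zero, so the latch has clicked. I'll lift, move towards the switch and look.

```bash
python3 -m handwheel '[[0,0,-0.02,0,0,0,-1],[0,0,-0.06,0,0,0,-1],[0.02,0.02,-0.1,0,0,0,-1],[0.05,0.05,-0.12,0,0,0,-1],[0.08,0.06,-0.12,0,0,0,-1],[0.08,0.06,-0.12,0,0,0,-1],[0.08,0.06,-0.12,0,0,0,-1]]'
python3 - <<'E'
from h import *
s=read_state();print(cpos(s["position"]));im,d=get_image("wrist");cv2.imwrite("pics/w2.png",im);np.savez("w2.npz",d=d,p=s["position"],q=s["ee_rot"])
E
```

```text
clock: 9.62
position: [432.8, 0.0, 233.0]
ee_rot: [-0.207, 0.978, 0.0, 0.0]
contact_force: [0.8, -0.0, -0.1]
gripper_width: -0.3
grasp_force: 0.0
[-166.4   59.5  233. ]
```

View pics/w2.png

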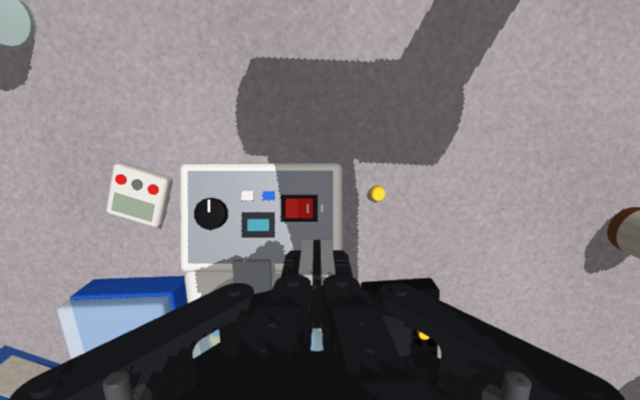

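The shut lid's grey tab shows at (252,275), the rocker at (299,208) with its ON end to the right at about (310,208), the closed fingertips at (316,242) and the cap at (378,193).

Run:
```python
from h import *
z=np.load("w2.npz");d=z["d"];st=dict(position=z["p"],ee_rot=z["q"]);K,W=cam("wrist",st);P=pts(d,K,W)
im=cv2.imread("pics/w2.png");hsv=cv2.cvtColor(im,cv2.COLOR_BGR2HSV).astype(int)
for r,cc in [(264,252),(270,252),(276,252),(284,252),(270,240),(270,265)]: print("tab",cpos(P[r,cc]),im[r,cc])
red=((hsv[...,0]<10)|(hsv[...,0]>170))&(hsv[...,1]>140)&(hsv[...,2]>50)
m=np.zeros_like(red);m[185:230,270:335]=red[185:230,270:335]
ys,xs=np.where(m);print("red box",xs.min(),xs.max(),ys.min(),ys.max())
for x in range(xs.min()+1,xs.max(),3):
    v=np.where(m[:,x])[0];print(x,cpos(np.median(P[v,x],0)))
c=(xs.min()+xs.max())/2,(ys.min()+ys.max())/2
ray=W[:3,:3]@np.linalg.inv(K)@np.r_[c,1];print("centre",cpos(W[:3,3]+ray*(57-W[2,3])/ray[2]))
g=P[185:225,322:335].reshape(-1,3);print("console near", [cpos(P[r,330]).tolist() for r in (185,200,215,230)])
for r,cc in [(243,310),(243,325),(241,303),(241,330)]:print("finger",d[r,cc],cpos(P[r,cc]))
```

```text
tab [-104.2    1.2  111.9] [98 93 92]
tab [-97.8   0.7 110.9] [97 93 91]
tab [-92.4   0.6 111.8] [98 93 91]
tab [-83.6  -0.2 110.4] [99 93 91]
tab [-97.6 -10.1 110.5] [97 92 90]
tab [-97.6  12.2 110.5] [97 92 90]
red box 285 313 198 218
286 [-139.2   27.2   56.1]
289 [-139.5   30.4   56.6]
292 [-139.3   33.4   56.4]
295 [-139.5   36.5   56.4]
298 [-139.4   39.5   56.2]
301 [-139.5   42.6   57.6]
304 [-139.9   45.7   58.5]
307 [-140.2   48.8   58.6]
310 [-140.6   51.8   60.8]
centre [-139.4   40.5   57. ]
console near [[-161.1, 72.3, 46.9], [-146.1, 72.3, 51.0], [-131.1, 72.2, 54.5], [-116.2, 72.2, 58.7]]
finger 144.43777 [-177.9   55.6  241.4]
finger 144.2105 [-178.    62.3  241.6]
finger 146.30841 [-178.1   52.5  239.4]
finger 147.13521 [-177.7   64.6  238.7]
```

The tab is level at z ≈ 111, so the lid is shut. Rocker pivot is at about c(-140, 40, 54). Now computing the pre-press pose.

Run:
```python
from h import *
Q=quat_for(th-np.pi,-.26);print((Q.apply([0,0,1])@np.c_[xc,yc,[0,0,1]]).round(3))
delta(c2w(-147.7,54,83),Q);print(read_state()["joints"])
```

```text
[ 0.257  0.    -0.966]
d mm [-18.5  -5.4 149.8] rv [-0.    -0.26  -0.002]
[ 3.78010327e-01  4.96438595e-02 -4.29118877e-01  7.34315725e-05
 -1.09190934e+00 -1.53112110e+00]
```

```bash
python3 -m handwheel '[[-0.006,-0.003,0.02,0,-0.13,0,-1],[-0.0185,-0.0055,0.04,0,-0.26,0,-1],[-0.0185,-0.0055,0.08,0,-0.26,0,-1],[-0.0185,-0.0055,0.12,0,-0.26,0,-1],[-0.0185,-0.0055,0.14,0,-0.26,0,-1],[-0.0185,-0.0055,0.15,0,-0.26,0,-1],[-0.0185,-0.0055,0.15,0,-0.26,0,-1]]'
python3 - <<'E'
from h import *
s=read_state();print(cpos(s["position"]));delta(c2w(-147.7,54,83),quat_for(th-np.pi,-.26))
E
python3 -m handwheel '[[0,0,0.01,0,0,0,-1],[0,0,0.018,0,0,0,-1],[0,0,0.018,0,0,0,-1]]'
```

```text
clock: 10.55
position: [451.8, 2.3, 82.4]
ee_rot: [-0.206, 0.97, 0.027, 0.126]
contact_force: [0.1, 0.0, 0.6]
gripper_width: -0.1
grasp_force: 0.0
[-148.1   53.8   82.4]
d mm [-0.6  0.2 -0.5] rv [-0.001 -0.002 -0.002]
clock: 10.92
position: [455.6, 4.2, 65.2]
ee_rot: [-0.206, 0.97, 0.027, 0.126]
contact_force: [0.1, 0.5, -0.2]
gripper_width: 0.0
grasp_force: 0.0
```

```bash
python3 -m handwheel '[[0,0,0.002,0,0,0,-1],[0,0,0.002,0,0,0,-1]]'
```

```text
clock: 11.18
position: [456.2, 4.5, 63.8]
ee_rot: [-0.206, 0.97, 0.027, 0.127]
contact_force: [1.0, -0.3, 0.2]
gripper_width: -0.1
grasp_force: 0.0
```

```bash
python3 -m handwheel '[[0,0,0.001,0,0,0,-1],[0,0,0.001,0,0,0,-1]]'
```

```text
clock: 11.42
position: [456.4, 4.5, 62.8]
ee_rot: [-0.206, 0.97, 0.027, 0.127]
contact_force: [0.4, -0.2, -0.6]
gripper_width: 0.0
grasp_force: 0.0
```

```bash
python3 -m handwheel '[[0,0,0.001,0,0,0,-1],[0,0,0.001,0,0,0,-1]]'
```

```text
clock: 11.68
position: [456.6, 4.6, 61.7]
ee_rot: [-0.206, 0.97, 0.027, 0.127]
contact_force: [-0.6, -0.7, -0.2]
gripper_width: 0.0
grasp_force: 0.0
```

```bash
python3 -m handwheel '[[0,0,0.001,0,0,0,-1],[0,0,0.001,0,0,0,-1]]'
```

```text
clock: 11.92
position: [456.9, 4.8, 60.8]
ee_rot: [-0.206, 0.97, 0.027, 0.127]
contact_force: [0.2, 0.8, 1.7]
gripper_width: -0.0
grasp_force: 0.9
```

```bash
python3 -m handwheel '[[0,0,0.001,0,0,0,-1],[0,0,0.001,0,0,0,-1]]'
```

```text
clock: 12.18
position: [457.0, 4.9, 60.3]
ee_rot: [-0.206, 0.97, 0.027, 0.127]
contact_force: [-4.2, 1.6, 7.9]
gripper_width: 0.1
grasp_force: 3.9
```

```bash
python3 -m handwheel '[[0,0,0.001,0,0,0,-1],[0,0,0.001,0,0,0,-1]]'
```

```text
clock: 12.42
position: [457.2, 5.3, 59.4]
ee_rot: [-0.206, 0.97, 0.027, 0.127]
contact_force: [-5.8, 3.8, 8.7]
gripper_width: -0.0
grasp_force: 5.2
```

```bash
python3 -m handwheel '[[0,0,0.001,0,0,0,-1],[0,0,0.001,0,0,0,-1]]'
```

```text
clock: 12.68
position: [457.6, 5.3, 58.3]
ee_rot: [-0.206, 0.97, 0.027, 0.127]
contact_force: [-1.8, 2.1, 5.4]
gripper_width: 0.2
grasp_force: 2.7
```

```bash
python3 -m handwheel '[[0,0,0.001,0,0,0,-1],[0,0,0.001,0,0,0,-1]]'
```

```text
clock: 12.92
position: [457.8, 5.4, 57.1]
ee_rot: [-0.206, 0.97, 0.027, 0.127]
contact_force: [-2.4, 2.1, 3.3]
gripper_width: 0.0
grasp_force: 1.8
```

```bash
python3 -m handwheel '[[0,0,0.0006,0,0,0,-1],[0,0,0.0006,0,0,0,-1]]'
```

```text
clock: 13.18
position: [458.1, 5.2, 56.3]
ee_rot: [-0.206, 0.97, 0.027, 0.127]
contact_force: [-0.9, 1.5, 2.4]
gripper_width: 0.2
grasp_force: 1.2
```

```bash
python3 -m handwheel '[[0,0,0.0006,0,0,0,-1],[0,0,0.0006,0,0,0,-1]]'
```

```text
clock: 13.42
position: [458.2, 5.2, 55.7]
ee_rot: [-0.206, 0.97, 0.027, 0.127]
contact_force: [-0.1, 0.3, 0.8]
gripper_width: 0.1
grasp_force: 0.5
```

The force has faded to zero, which suggests the rocker snapped over. I'll retreat and check.

```bash
python3 -m handwheel '[[0,0,-0.02,0,0,0,-1],[0,0,-0.06,0,0,0,-1],[0,0,-0.11,0,0,0,-1],[0,0,-0.16,0,0,0,-1],[0,0,-0.18,0,0,0,-1],[0,0,-0.18,0,0,0,-1]]'
python3 - <<'E'
from h import *
s=read_state();print(cpos(s["position"]));im,d=get_image("wrist");K,W=cam("wrist",s);P=pts(d,K,W)
hsv=cv2.cvtColor(im,cv2.COLOR_BGR2HSV).astype(int)
red=((hsv[...,0]<10)|(hsv[...,0]>170))&(hsv[...,1]>140)&(hsv[...,2]>50)
C=(P-O)@np.c_[xc,yc,[0,0,1]];m=red&(abs(C[...,0]+140)<15)&(abs(C[...,1]-40)<20)&(d>0)
q=C[m]
for y in range(27,54,3):
    k=abs(q[:,1]-y)<1.5
    if k.any():print(y,np.median(q[k],0).round(1))
k=(abs(C[...,0]+95)<8)&(abs(C[...,1])<12)&(d>0);print("tab z",np.percentile(C[k][:,2],[10,50,90]) if k.any() else None)
cv2.imwrite("pics/w3.png",im[60:360,100:500].repeat(2,0).repeat(2,1))
E
```

```text
clock: 14.18
position: [416.2, -13.5, 231.2]
ee_rot: [-0.205, 0.97, 0.027, 0.129]
contact_force: [-0.1, 0.1, 0.2]
gripper_width: -0.3
grasp_force: 0.0
[-187.1   53.9  231.2]
27 [-141.9   27.2   59. ]
30 [-141.3   30.2   60.2]
33 [-140.7   33.1   59. ]
36 [-140.4   36.    58.2]
39 [-140.1   39.    56.8]
42 [-139.9   42.    55.8]
45 [-139.6   45.    56.2]
48 [-139.6   48.1   55.9]
51 [-139.9   51.1   56.1]
tab z [ 63.50288367  76.2701261  112.23975868]
```

View pics/w3.png

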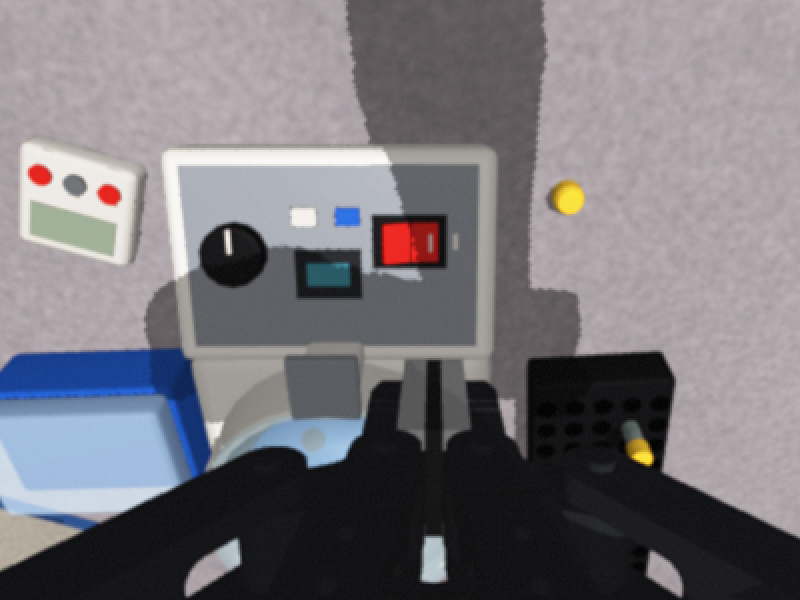

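The ON face at about (427,243) now lies flat along the console and the OFF end stands up. The knob pointer is unchanged at (228,243), the lid is shut with its tab at (322,385), and the cap is undisturbed at (567,197).

```bash
python3 -c "
from bench import *
print(job_done())"
```

```text
the job is handed in; nothing more can be done
None
```

The lid is shut and latched, then the rocker was snapped to ON; the measured force stayed at about 11 N or less, the knob and nearby items showed no movement, and the job was handed in at about 14 s.

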